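# Seat the chopping blade on the food processor's drive spindle

### The arm

A 6-joint arm with a two-finger parallel gripper is mounted at the origin on the work surface. World frame = base frame: x ahead of the robot, y to its left, z up, the work surface at z = 0. Lengths are in mm, angles in rad, forces in N, time in s.
With the tool pointing down it reaches from about 300 to 775 mm from the base axis. Payload 14.6 kg.
Tool frame: the origin (TCP) lies between the finger pads; the fingertips stand 11 mm ahead of it and the grasp point (between the pads) lies 8 mm behind it; z points along the fingers, y is the direction in which the jaws open and shut (so a half turn about z gives the same grasp; the last joint's range is limited). The gripper opens to 94 mm and grips with 3 to 60 N. Pads are 16 mm wide; open, the fingers measure 119 mm over their backs; the gripper's body (75 mm by 177 mm) begins 78 mm behind the grasp point.
Start: joints at [-1.176, 0.3, 1.521, -0, 1.321, -0.067], TCP at [245.05, -492.382, 216.446] pointing down, gripper open.
Joint ranges: [-3.03, 3.03], [-0.79, 2.21], [0.23, 2.52], [-1.04, 4.18], [0, 3.07], [-2.55, 2.55]. Speed limits (rad/s): [2.22, 2.22, 2.57, 3.14, 3.14, 3.14].

### API

Orientations are given as [roll, pitch, yaw] about the fixed x, y, z axes, in that order (R = Rz(yaw) Ry(pitch) Rx(roll)).
In Python, from cell import * gives the robot as it stands.
- The arm moves only by the tool arm_command, never from a script. Its argument "deltas" is a list of rows, each an object with "xyz": the shift along the world's x, y, z in m, a list of three; "turn": the turn, a rotation vector about the world's x, y, z in rad, a list of three. A call has 1 to 12 rows; each row shifts and turns the commanded pose from where the row before left it; what a row does not reach is not made up. A row lasts 1/8 s, in which the tool goes at most 62.5 mm and 10.7 degrees, less where a joint would pass 70% of its speed; a pose out of reach is approached as far as the arm can. A call with a gripper value outside its range is refused whole. "gripper" is the closure, from 0 (fully open) to 1 (shut), set as the call begins (left out, the last holds). The fingers move at their own pace and stop on an object; "force" is the grip in N (left out, the last holds). Time passes only in rows, so rows that do not move let the fingers close. It gives the time, the measured TCP pose, the force and the opening at its end, in the units of the state.
- read_state(): the state, without advancing time (a new reading comes with each control period).
- camera(name): name is "side" or "top"; returns a dict with "color" (480x640x3 uint8, red, green, blue), "fx", "fy", "cx", "cy" (pixels), "rvec" (rotation vector, rad) and "tvec" (3), from world to camera coordinates, as OpenCV has them. Camera axes: x right, y down, z forward; pixel columns grow to the right and rows downward; lengths in mm; the calibration is good to about 2 mm. A picture is of the moment at which its call begins. There is no depth.
- sign_off(): hands the job in, once; it reports no verdict.
The state is a dict: "clock": time; "joints": joint angles; "qd": joint speeds; "effort": joint torques, N m; "eef_pos": TCP position; "eef_rot": TCP orientation; "wrist_force": force on the tool from outside, world axes, zero at the start; "moment": the same for the moment, N m; "finger_gap": finger opening in mm.
Only numpy, scipy, OpenCV 4.12 (cv2) and the standard library are available. Lean on these libraries where they do the work, as an engineer would, in place of code of your own. Each camera call takes 0.05 s, during which the arm holds its last target.

### The job

Pick up the chopping blade by its grip bar and fit it on the food processor's spindle: lower it over the pin, then, pressing only gently, turn it until the slot under its hub drops over the orange drive bar and the hub sits fully home, and let go. Never force it down, and leave the jug, the tub and the tongs where they are.

Things in the scene. Friction and masses are not known exactly. Their poses are not given: they have to be found in the camera images.
- blade_mid (a point): Chopping blade, loose, upright on the counter, 220 g give or take a third. Point on its axis, half-way up, 43 mm above its underside; z up, x along grip bar, wings and slot. Black hub 56 mm square, 46 mm high; two steel wings reach 70 mm out along +x and -x, 20 and 32 mm above the underside. A half turn gives the same fit.
- blade_grip (a point): The blade's grey grip bar on top of the hub: 36 mm long (x), 14 mm thick (y), its top 86 mm above the underside. Point on the axis, 70 mm above the underside: grasp here, across y. Axes as for the blade.
- blade_mouth (a point): Centre of the blade's underside, with the mouth of its slot: 48 mm long (x), 11 mm wide (y), 14 mm deep; in the slot's roof an 11 mm square bore goes on up to 42 mm above the underside. Axes as for the blade.
- spindle (a point): On the spindle's axis, on top of the black flange (76 mm across) on which the blade's underside rests when fully home, 109 mm above the counter. z up, x from the machine's front (knob, red mark) to its back. Fixed white base 200 x 200 x 100 mm with a clear bowl: inner radius 80 mm, rim 140 mm above the counter. Pressed over 5 N, the drive sinks on a spring (2.5 N/mm, 4 mm). Limit: 25 N.
- dog (a point): Centre of the top of the orange drive bar, 12 mm above the flange; axes of the machine, not of the bar. Bar 44 mm long, 8.4 mm wide; its angle is not measured: the motor stops with it lying 11 to 121 degrees anticlockwise (seen from above) of the machine's x. Out of line the hub stops on it, 12 mm short; in line within 3 degrees it drops home. It turns stiffly (0.15 N m), not from light rubbing.
- pin_tip (a point): Tip of the steel pin that stands up from the middle of the drive bar, 36 mm above the flange: 9.4 mm in diameter, its last 6 mm a cone. It enters the blade's bore first and centres it. Axes of the machine.
- jug_center (a point): White ceramic jug, 72 mm across, 95 mm high, loose bystander; point on its axis 45 mm up.
- tub_center (a point): Clear plastic tub 160 x 110 x 60 mm, loose bystander; point at its centre, 30 mm up.
- tongs_center (a point): Dark steel kitchen tongs, about 220 mm long, 55 mm wide, 10 mm high, lying along their own x axis, loose bystander; point at their middle, 5 mm up.
Mind the look-alikes: they are no part of the job. Leave any turquoise look-alike of the part that bears blade_mid alone.

How it is judged (in metres and radians):
At the end, for the whole second after the job is handed in: The blade is on the spindle with its hub fully home on the flange (underside within 2.5 mm of it), on the axis within 3 mm, upright within 0.06 rad, at rest and released (z of blade_mid in the frame of spindle between 0.04 and 0.0455 m and horizontal distance between blade_mid and spindle below 0.003 m and angle between blade_mid's own z axis and vertical below 0.06 rad and contact force between the fingers and blade below 0.05 N and linear speed of blade below 0.02 m/s); the robot touches nothing.
It fails at once if the blade is forced against the machine: contact of more than 25 N (contact force between blade and machine above 25 N).
It fails at once if the jug is moved by more than 20 mm (distance of jug_center from where it was at the start of the episode above 0.02 m).
It fails at once if the tub is moved by more than 20 mm (distance of tub_center from where it was at the start of the episode above 0.02 m).
It fails at once if the tongs are moved by more than 20 mm (distance of tongs_center from where it was at the start of the episode above 0.02 m).
It also fails if it takes over 72 s, if anything falls off the work surface, if the arm or the gripper's body presses on something with over 40 N, if the wrist force passes 120 N, or if a joint passes its speed limit or range.

## Working session

There is one attempt and no reset: what is moved stays moved. The work goes in short steps, Python scripts to look and compute and a tool call to move; the robot and the scene stay as the last step left them, time stands still between calls to the robot, and variables do not carry over. Pictures are saved under pics/ and viewed, and the job is handed in when it is done.

Besides the shell and the picture viewer there is one more tool, called after "Emit:" as name(argument=value, ...), one argument or row to a line, values as JSON. arm_command: Moves the arm, as the interface text tells. Its arguments: {"type":"object","properties":{"deltas":{"type":"array","items":{"type":"object","properties":{"xyz":{"type":"array","items":{"type":"number"}},"turn":{"type":"array","items":{"type":"number"}}}}},"gripper":{"type":"number"},"force":{"type":"number"}},"required":["deltas"]}

```bash
mkdir -p pics; ls
python3 - <<'E'
from cell import *
import cv2,numpy as np,pickle
print(read_state())
for n in("side","top"):
    c=camera(n); pickle.dump(c,open(f"pics/{n}0.pkl","wb"))
    cv2.imwrite(f"pics/{n}0.png",c["color"][:,:,::-1]); print(n,{k:c[k] for k in c if k!="color"})
E
```

```text
pics
{'clock': 0.0, 'joints': array([-1.17559160e+00,  3.00481731e-01,  1.52157259e+00, -2.45159941e-05,
        1.32067715e+00, -6.66007894e-02]), 'qd': array([ 0.0006043 , -0.00128741, -0.00085229,  0.00099372, -0.00130667,
        0.00099114]), 'effort': array([-3.78014665e-04, -5.31809378e+01, -3.52739060e+01,  7.07588461e-02,
        2.43675703e-02, -5.70044585e-05]), 'eef_pos': array([ 244.95913558, -492.1680754 ,  215.8840781 ]), 'eef_rot': array([-3.14045478e+00, -5.20962779e-05,  4.61811572e-01]), 'wrist_force': array([-0.33340605,  0.31037684, -0.57826229]), 'moment': array([-0.02720292, -0.00407079,  0.00228795]), 'finger_gap': 94.12251249027392}
side {'fx': 606.8125379507961, 'fy': 606.8125379507961, 'cx': 312.8281093695711, 'cy': 237.13867442970405, 'rvec': array([ 0.6245003 , -2.50164508,  1.31379359]), 'tvec': array([ 524.06901049,  250.84061548, 1161.60601954])}
top {'fx': 537.0501920543617, 'fy': 537.0501920543617, 'cx': 317.0408421496749, 'cy': 242.68421941208362, 'rvec': array([ 2.19495042, -2.18073299,  0.04605435]), 'tvec': array([   6.99536095,  619.17420148, 1484.25616199])}
```

View pics/side0.png

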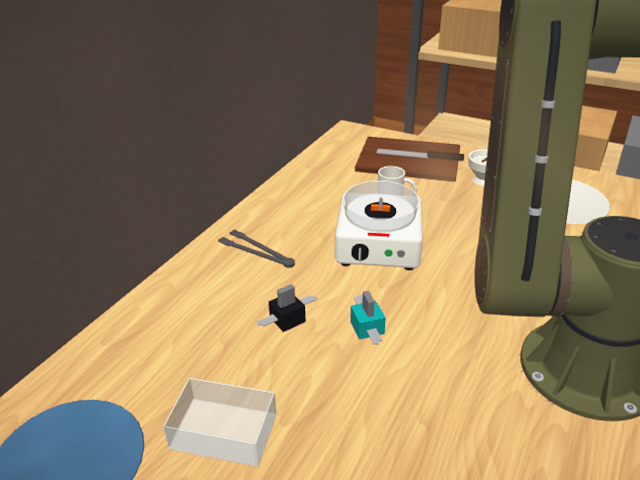

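View pics/top0.png

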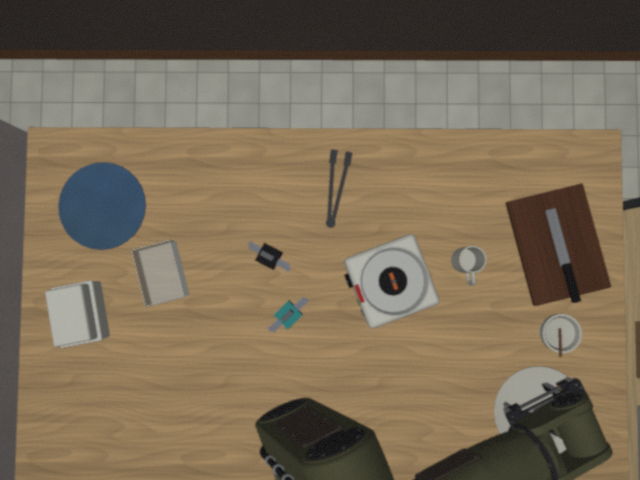

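The side view shows the black blade at about (287,305), the turquoise decoy at (368,318) and the machine at (380,215). In the top view they are at (268,257), (289,315) and (392,281). I'll enlarge these areas.

```bash
cat > h.py <<'E'
import cv2,numpy as np,pickle
from scipy.spatial.transform import Rotation as Ro
def ld(n): return pickle.load(open(f"pics/{n}.pkl","rb"))
def K(c): return np.array([[c["fx"],0,c["cx"]],[0,c["fy"],c["cy"]],[0,0,1]])
def proj(c,P): return cv2.projectPoints(np.array(P,float).reshape(-1,3),c["rvec"],c["tvec"],K(c),None)[0][:,0]
def onz(c,uv,z):
    R=cv2.Rodrigues(c["rvec"])[0]; o=-R.T@c["tvec"]
    d=R.T@np.linalg.solve(K(c),[uv[0],uv[1],1.]); return o+d*(z-o[2])/d[2]
def snap(name,tag):
    from cell import camera
    c=camera(name); pickle.dump(c,open(f"pics/{tag}.pkl","wb")); return c
def crop(c,x0,y0,w,h,s,fn,im=None):
    im=c["color"][:,:,::-1] if im is None else im
    cv2.imwrite(f"pics/{fn}.png",cv2.resize(im[y0:y0+h,x0:x0+w],None,fx=s,fy=s,interpolation=cv2.INTER_CUBIC))
def tri(ca,ua,cb,ub):
    P=[K(c)@np.c_[cv2.Rodrigues(c["rvec"])[0],c["tvec"]] for c in(ca,cb)]
    X=cv2.triangulatePoints(P[0],P[1],np.array(ua,float).reshape(2,1),np.array(ub,float).reshape(2,1))[:,0]; return X[:3]/X[3]
E
python3 - <<'E'
from h import *
s,t=ld("side0"),ld("top0")
a=[(s,250,280,70,52),(t,240,235,70,52)]
b=[(s,325,175,105,95),(t,335,230,110,100)]
def im(c,x,y,w,h,k): return cv2.resize(c["color"][y:y+h,x:x+w,::-1],None,fx=k,fy=k,interpolation=cv2.INTER_CUBIC)
cv2.imwrite("pics/blade.png",np.vstack([im(*q,5) for q in a]))
cv2.imwrite("pics/mach_s.png",im(*b[0],6)); cv2.imwrite("pics/mach_t.png",im(*b[1],6))
E
```

```text
(no output)
```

View pics/blade.png

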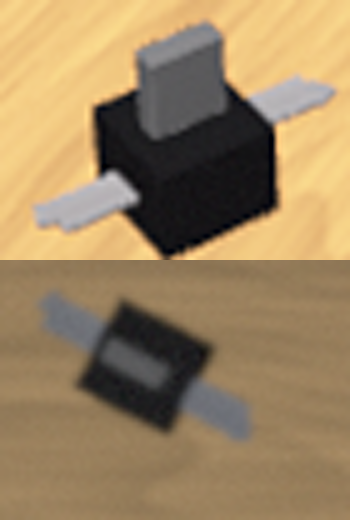

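View pics/mach_s.png

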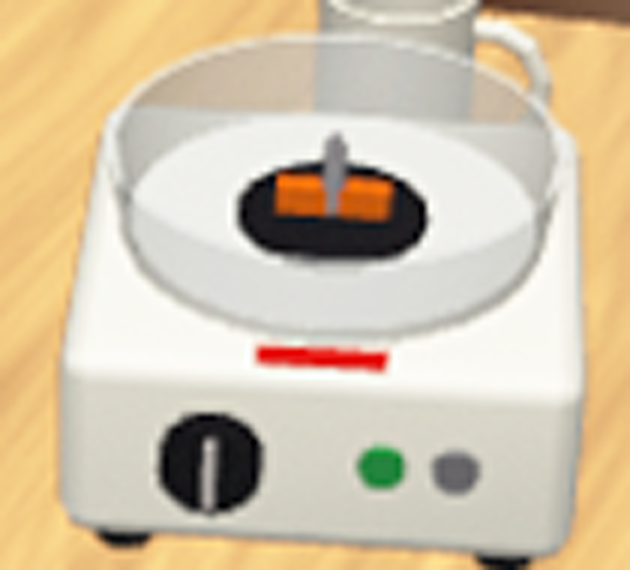

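View pics/mach_t.png

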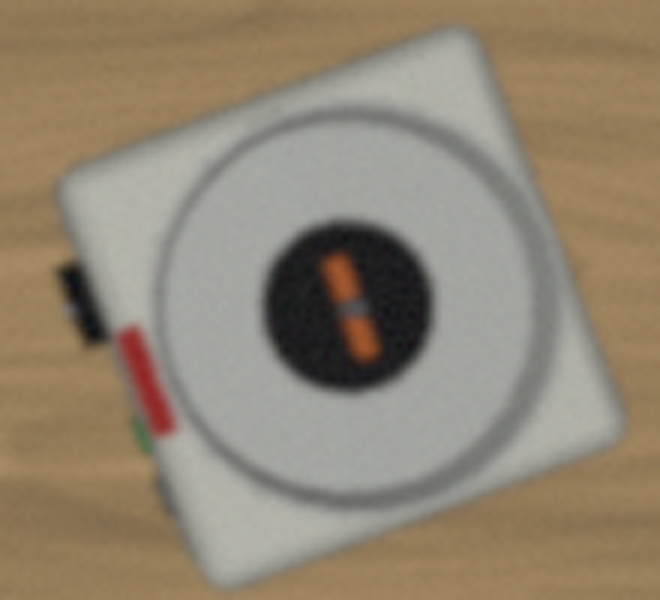

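```bash
cat > fit.py <<'E'
from h import *
from scipy.optimize import least_squares
s,t=ld("side0"),ld("top0")
def o(uv,x0,y0,k): return (np.array(uv,float)+.5)/k-.5+[x0,y0]
def Rz(a): return np.array([[np.cos(a),-np.sin(a),0],[np.sin(a),np.cos(a),0],[0,0,1]])
def fit(obs,x0,label):
    def f(p):
        r=[]
        for c,P,uv in obs: r.append(proj(c,Rz(p[2])@P+[p[0],p[1],0])[0]-uv)
        return np.array(r).ravel()
    r=least_squares(f,x0,loss="soft_l1"); print(label,r.x.round(3),np.degrees(r.x[2]).round(2)); print(f(r.x).reshape(-1,2).round(1).tolist()); return r.x
if __name__=="__main__":
    print("axes",proj(t,[[500,0,0],[600,0,0],[500,100,0]]))
    print("blade0",onz(t,(268,257),46),"mach",onz(t,(392,281),109), onz(s,(287,305),46))
E
python3 fit.py
```

```text
axes [[320.73954341 285.29672566]
 [320.96803799 249.79160248]
 [285.23635242 285.04293099]]
blade0 [577.42139256 144.76473178  46.        ] mach [ 515.20444564 -186.38391139  109.        ] [575.28355165 150.16902341  46.        ]
```

```bash
cat > f2.py <<'E'
from fit import *
p=[577,146,1.01]
q=Rz(1.01)@np.array([70,0,26])+[577,146,0]; q2=Rz(1.01)@np.array([-70,0,26])+[577,146,0]; q3=Rz(1.01)@np.array([0,28,46])+[577,146,0]
print("side +x,-x,+y",proj(s,[q,q2,q3]), "top", proj(t,[q,q2,q3]))
T=lambda u,v:o((u,v),240,235,5); S=lambda u,v:o((u,v),250,280,5)
A=np.array
top=[(t,A([28,-28,46]),T(123,40)),(t,A([-28,-28,46]),T(215,90)),(t,A([-28,28,46]),T(168,173)),(t,A([28,28,46]),T(80,125)),
 (t,A([18,0,86]),T(103,83)),(t,A([-18,0,86]),T(172,123)),(t,A([70,0,26]),T(45,45)),(t,A([-70,0,26]),T(245,170))]
r1=fit(top,p,"top")
# side: front-bottom corner etc: figure mapping by projecting
names={}
for x in(28,-28):
  for y in(28,-28):
    for z in(0,46):
      print((x,y,z),(proj(s,Rz(r1[2])@A([x,y,z])+[r1[0],r1[1],0])[0]-[250,280])*5)
for x in(18,-18):
  for y in(7,-7): print("grip",x,y,(proj(s,Rz(r1[2])@A([x,y,86])+[r1[0],r1[1],0])[0]-[250,280])*5)
E
python3 f2.py
```

```text
side +x,-x,+y [[257.47051862 322.33139021]
 [316.68201121 299.86757212]
 [293.5684057  311.28267937]] top [[247.17572791 243.8295093 ]
 [289.49832502 270.91857864]
 [262.01296248 265.77560417]]
top [580.478 142.669   1.055] 60.45
[[0.9, -0.6], [0.1, -0.5], [-0.7, 0.7], [-0.8, 0.0], [1.2, 0.9], [-0.9, -0.4], [-0.8, -0.0], [2.7, 0.1]]
(28, 28, 0) [163.28383379 256.19973031]
(28, 28, 46) [157.97131536 172.8294307 ]
(28, -28, 0) [ 99.0298872  180.47221862]
(28, -28, 46) [92.57684614 98.15179748]
(-28, 28, 0) [278.29687888 206.40902434]
(-28, 28, 46) [275.45098841 123.59525453]
(-28, -28, 0) [211.76430232 133.53417428]
(-28, -28, 46) [207.67823554  51.7909147 ]
grip 18 7 [149.306167    60.63990834]
grip 18 -7 [132.59077717  42.36682837]
grip -18 7 [225.65865929  30.06685288]
grip -18 -7 [208.54633352  12.25752399]
```

```bash
cat >> f2.py <<'E'
print("----")
W=[(s,A([28,28,0]),S(168,256)),(s,A([28,28,46]),S(160,178)),(s,A([28,-28,46]),S(95,107)),(s,A([-28,28,0]),S(275,207)),(s,A([-28,28,46]),S(273,125)),
(s,A([18,7,86]),S(150,64)),(s,A([18,-7,86]),S(137,50)),(s,A([-18,7,86]),S(223,38)),(s,A([-18,-7,86]),S(207,23))]
fit(W,r1,"side"); fit(W+top[:-2],r1,"both")
E
python3 f2.py | sed -n '/----/,$p'
python3 - <<'E'
from h import *
s,t=ld("side0"),ld("top0")
crop(s,360,190,44,36,18,"bar_s"); crop(t,372,260,40,40,15,"bar_t")
E
```

```text
----
side [580.431 144.755   1.093] 62.63
[[-0.3, 1.2], [0.2, 0.1], [-0.8, -0.3], [0.8, 0.4], [0.6, 0.2], [0.0, 0.4], [-0.9, -0.3], [0.4, -0.8], [-0.1, -1.3]]
both [580.615 143.802   1.084] 62.12
[[-0.3, 0.8], [0.2, -0.3], [-0.6, -0.7], [0.9, 0.2], [0.7, 0.1], [0.1, 0.1], [-0.8, -0.7], [0.6, -1.1], [0.2, -1.6], [0.1, -0.6], [-0.4, -0.9], [-0.7, 0.5], [-1.1, 0.4], [0.7, 1.0], [-1.2, -0.6]]
```

View pics/bar_s.png

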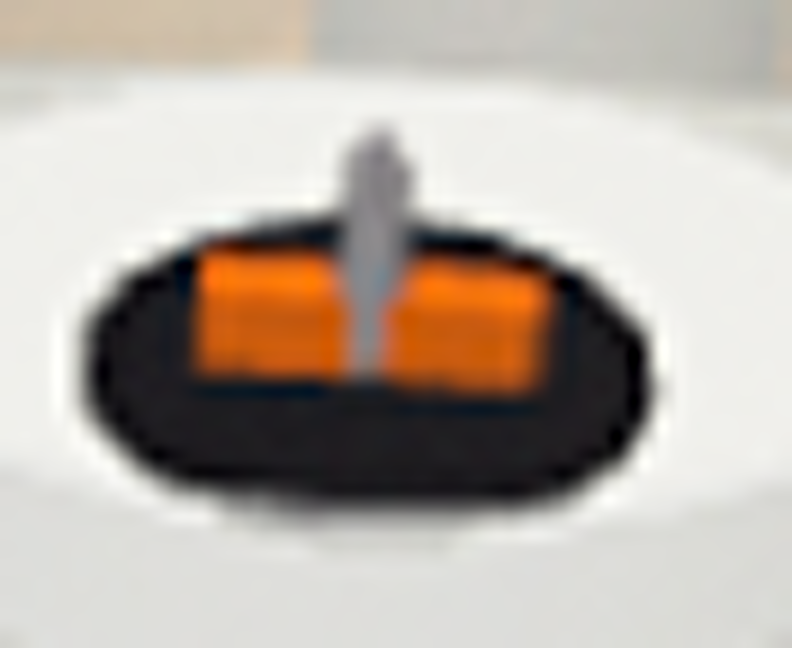

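View pics/bar_t.png

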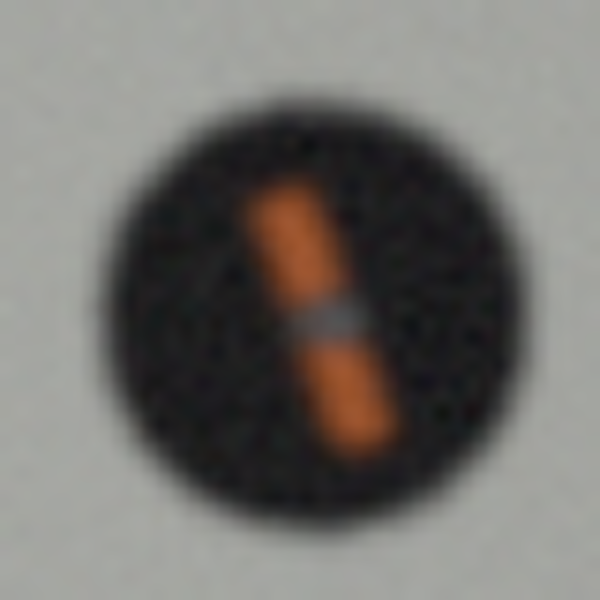

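```bash
cat > f3.py <<'E'
from fit import *
A=np.array
T=lambda u,v:o((u,v),372,260,15); S=lambda u,v:o((u,v),360,190,18)
th=np.linspace(0,2*np.pi,181)
circ=np.c_[38*np.cos(th),38*np.sin(th),0*th+109]
def f(p,which="both",full=False):
    r=[]
    c0=np.array([p[0],p[1],0])
    if which!="side":
        q=proj(t,circ+c0); r+=list((A([q[:,0].min(),q[:,1].min(),q[:,0].max(),q[:,1].max()])-np.r_[T(105,100),T(525,530)]))
        for P,uv in(((22,4.2,121),(245,205)),((22,-4.2,121),(318,178)),((-22,4.2,121),(325,460)),((-22,-4.2,121),(400,435))):
            r+=list(proj(t,Rz(p[2])@A(P)+c0)[0]-T(*uv))
    if which!="top":
        q=proj(s,circ+c0); r+=list((A([q[:,0].min(),q[:,1].min(),q[:,0].max(),q[:,1].max()])-np.r_[S(82,215),S(655,505)]))
        r+=list(proj(s,A([0,0,145])+c0)[0]-S(380,128))
        for P,uv in(((22,4.2,109),(193,378)),((-22,4.2,109),(540,392)),((22,4.2,121),(199,290)),((-22,-4.2,121),(551,285)),((22,-4.2,121),(205,245))):
            r+=list(proj(s,Rz(p[2])@A(P)+c0)[0]-S(*uv))
    return A(r)
if __name__=="__main__":
  for x in([516,-187,.27],):
    q=[(proj(s,Rz(.28)@A(P)+[516,-187,0])[0]-[360,190])*18 for P in((22,4.2,109),(22,-4.2,109),(-22,4.2,109),(-22,-4.2,109))]; print(np.round(q))
  for w in("top","side","both"):
    r=least_squares(f,[516,-187,.28],args=(w,),loss="soft_l1"); print(w,r.x.round(3),np.degrees(r.x[2]).round(2)); print(f(r.x,w).round(1).tolist())
E
python3 f3.py
```

```text
[[181. 355.]
 [190. 322.]
 [513. 388.]
 [521. 355.]]
top [ 5.16075e+02 -1.87565e+02  3.01000e-01] 17.25
[-0.7, -0.1, 0.5, 0.4, 1.1, -0.1, -0.7, 0.7, 0.8, -0.8, -1.1, -0.1]
side [ 5.15048e+02 -1.87839e+02  3.24000e-01] 18.54
[-0.1, -0.1, 0.2, 0.6, 0.0, -0.1, 0.3, -0.7, -0.4, -0.0, 0.2, -0.1, -0.5, -0.3, 0.2, 0.6]
both [ 5.15435e+02 -1.87852e+02  3.12000e-01] 17.85
[-0.6, 0.1, 0.6, 0.7, 1.1, 0.2, -0.6, 1.0, 1.0, -0.6, -0.9, 0.1, -0.2, -0.1, 0.0, 0.6, -0.1, -0.1, 0.2, -0.8, -0.6, -0.0, 0.0, -0.2, -0.6, -0.2, 0.1, 0.5]
```

The side and top fits agree. The blade is at about (580.6, 143.8) with its x axis at 62.1°. The spindle is at about (515.4, -187.8), with the drive bar at about 17.9° in world terms. I'll move above the blade.

Emit:
arm_command(
  deltas=[
    {"xyz": [0.012, 0.024, 0], "turn": [0, 0, 0.04]},
    {"xyz": [0.025, 0.048, 0], "turn": [0, 0, 0.05]},
    {"xyz": [0.025, 0.048, 0], "turn": [0, 0, 0.05]},
    {"xyz": [0.025, 0.048, 0], "turn": [0, 0, 0.05]},
    {"xyz": [0.025, 0.048, 0], "turn": [0, 0, 0.05]},
    {"xyz": [0.025, 0.048, 0], "turn": [0, 0, 0.05]},
    {"xyz": [0.025, 0.048, 0], "turn": [0, 0, 0.05]},
    {"xyz": [0.025, 0.048, 0], "turn": [0, 0, 0.05]},
    {"xyz": [0.025, 0.048, 0], "turn": [0, 0, 0.05]},
    {"xyz": [0.025, 0.048, 0], "turn": [0, 0, 0.05]},
    {"xyz": [0.025, 0.048, 0], "turn": [0, 0, 0.05]},
    {"xyz": [0.025, 0.048, 0], "turn": [0, 0, 0.05]},
  ],
  gripper=0,
  force=20,
)

```text
clock: 1.6
eef_pos: [532.5, 61.4, 216.3]
eef_rot: [-3.141, 0.0, 1.054]
wrist_force: [1.0, -1.5, 0.6]
finger_gap: 94.4
```

Emit:
arm_command(
  deltas=[
    {"xyz": [0.0243, 0.042, -0.03], "turn": [0, 0, 0.03]},
    {"xyz": [0.0243, 0.0422, -0.03]},
    {"xyz": [0, 0, 0]},
    {"xyz": [0, 0, 0]},
  ],
)

```text
validation failed for argument at $.de...
```

Run:
```python
from h import *
from cell import read_state
s=snap("side","s1");t=snap("top","t1")
crop(s,200,150,160,200,3,"s1"); crop(t,200,180,160,140,4,"t1")
r=read_state();print(r["eef_pos"],r["eef_rot"],r["joints"])
```

```text
[532.93334652  63.2504488  215.66609258] [-3.14054999e+00  1.25521916e-05  1.05691745e+00] [4.96152423e-02 2.71358830e-01 1.55945560e+00 5.65189974e-04
 1.31166643e+00 5.63349060e-01]
```

View pics/s1.png

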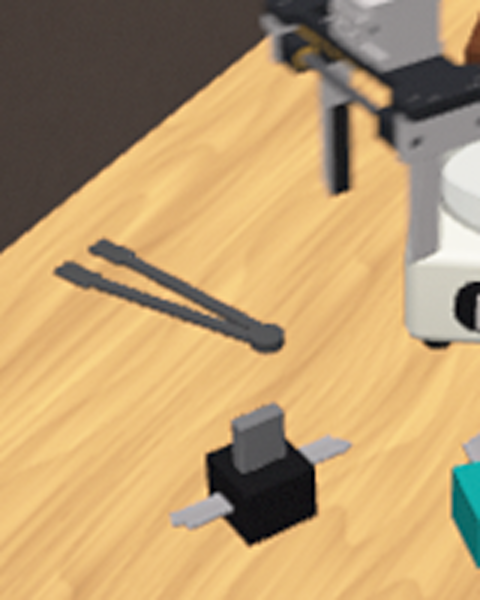

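View pics/t1.png

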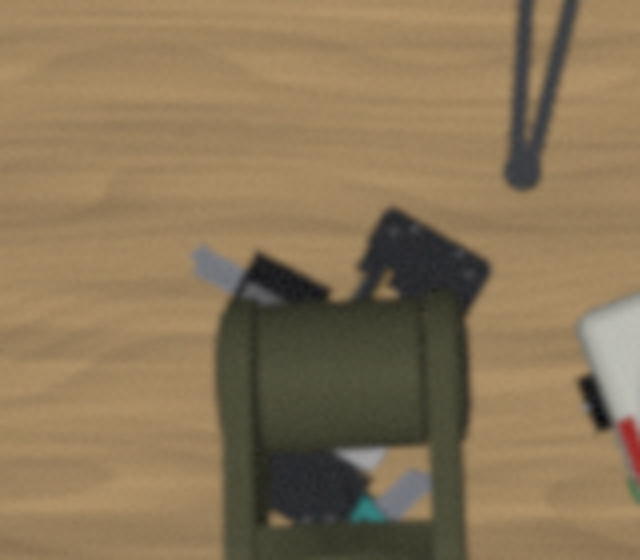

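The pictures show the gripper short of the blade, over about (533, 63). My last move was refused because a row lacked a field, so I'll send it again with every row complete.

Emit:
arm_command(
  deltas=[
    {"xyz": [0.024, 0.04, -0.03], "turn": [0, 0, 0.03]},
    {"xyz": [0.0237, 0.0405, -0.03], "turn": [0, 0, 0]},
    {"xyz": [0, 0, 0], "turn": [0, 0, 0]},
    {"xyz": [0, 0, 0], "turn": [0, 0, 0]},
  ],
)

```text
clock: 2.2
eef_pos: [579.6, 139.3, 156.7]
eef_rot: [3.142, 0.0, 1.081]
wrist_force: [0.2, -0.7, 0.8]
finger_gap: 94.2
```

Run:
```python
from h import *
from cell import read_state
s=snap("side","s1");t=snap("top","t1")
crop(s,200,150,160,200,3,"s2")
r=read_state();print(r["clock"],r["eef_pos"],r["eef_rot"],r["joints"])
```

```text
2.3 [579.85120982 139.04246954 157.60960505] [ 3.14033073e+00 -8.35906453e-04  1.08059249e+00] [ 1.73980257e-01  4.52500819e-01  1.45259212e+00 -1.26742572e-04
  1.23499079e+00  6.64226291e-01]
```

View pics/s2.png

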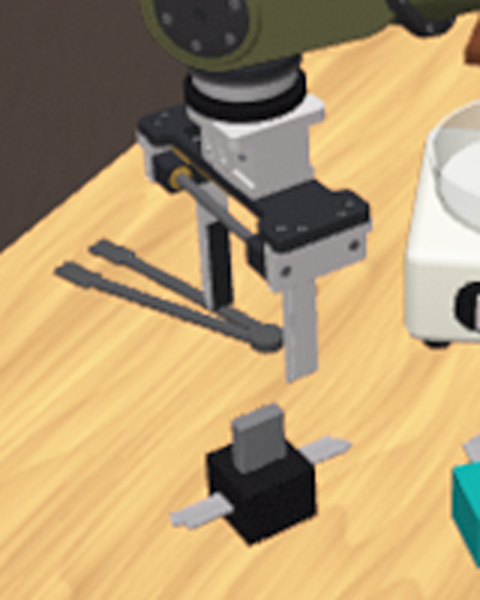

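The open gripper hangs above the black blade, with the fingers on either side of the bar in y. I'll go down to the grasp height.

Emit:
arm_command(
  deltas=[
    {"xyz": [0.0008, 0.0045, -0.025], "turn": [0, 0, 0.003]},
    {"xyz": [0, 0, -0.03], "turn": [0, 0, 0]},
    {"xyz": [0, 0, -0.025], "turn": [0, 0, 0]},
    {"xyz": [0, 0, -0.015], "turn": [0, 0, 0]},
    {"xyz": [0, 0, 0], "turn": [0, 0, 0]},
    {"xyz": [0, 0, 0], "turn": [0, 0, 0]},
  ],
)

```text
clock: 3.05
eef_pos: [581.2, 144.5, 62.8]
eef_rot: [3.14, -0.001, 1.085]
wrist_force: [-0.3, -0.5, 0.1]
finger_gap: 93.8
```

Run:
```python
from h import *
from cell import read_state
s=snap("side","s3")
crop(s,230,200,120,140,5,"s3")
r=read_state();print(r["clock"],r["eef_pos"],r["eef_rot"],r["wrist_force"])
```

```text
3.1 [581.12803671 144.60292635  62.70989403] [ 3.14016602e+00 -1.18078507e-03  1.08460193e+00] [-0.11311495 -0.34324539  0.45352751]
```

View pics/s3.png

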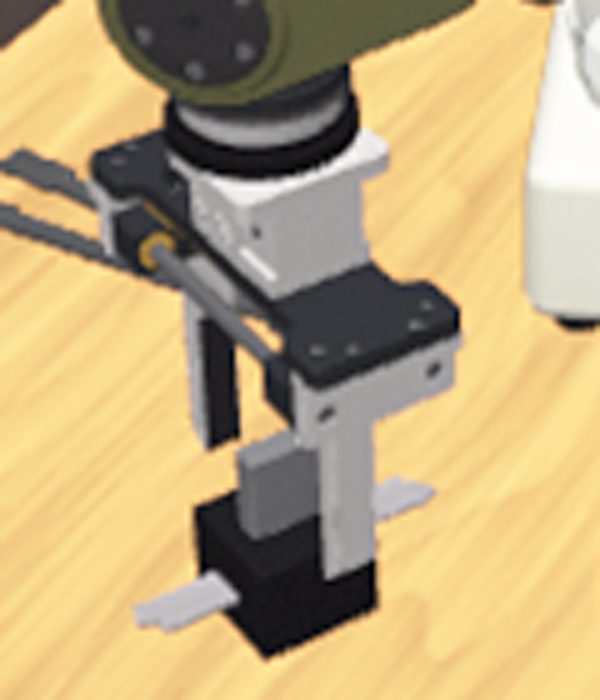

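The fingers straddle the grip bar, with their tips just above the hub top. Closing now.

Emit:
arm_command(
  deltas=[
    {"xyz": [0, 0, 0], "turn": [0, 0, 0]},
    {"xyz": [0, 0, 0], "turn": [0, 0, 0]},
    {"xyz": [0, 0, 0], "turn": [0, 0, 0]},
    {"xyz": [0, 0, 0], "turn": [0, 0, 0]},
    {"xyz": [0, 0, 0], "turn": [0, 0, 0]},
    {"xyz": [0, 0, 0], "turn": [0, 0, 0]},
  ],
  gripper=1,
  force=25,
)

```text
clock: 3.85
eef_pos: [580.5, 144.6, 61.4]
eef_rot: [-3.142, 0.0, 1.085]
wrist_force: [0.0, -0.2, 0.4]
finger_gap: 37.1
```

Emit:
arm_command(
  deltas=[
    {"xyz": [0, 0, 0], "turn": [0, 0, 0]},
    {"xyz": [0, 0, 0], "turn": [0, 0, 0]},
    {"xyz": [0, 0, 0], "turn": [0, 0, 0]},
    {"xyz": [0, 0, 0], "turn": [0, 0, 0]},
    {"xyz": [0, 0, 0], "turn": [0, 0, 0]},
  ],
)

```text
clock: 4.47
eef_pos: [580.5, 144.6, 61.4]
eef_rot: [-3.142, 0.0, 1.085]
wrist_force: [-0.6, -0.2, -1.4]
finger_gap: 13.6
```

Emit:
arm_command(
  deltas=[
    {"xyz": [0, 0, 0.01], "turn": [0, 0, 0]},
    {"xyz": [0, 0, 0.03], "turn": [0, 0, 0]},
    {"xyz": [0, 0, 0.045], "turn": [0, 0, 0]},
    {"xyz": [0, 0, 0.045], "turn": [0, 0, 0]},
    {"xyz": [0, 0, 0.035], "turn": [0, 0, 0]},
    {"xyz": [0, 0, 0.015], "turn": [0, 0, 0]},
    {"xyz": [0, 0, 0], "turn": [0, 0, 0]},
    {"xyz": [0, 0, 0], "turn": [0, 0, 0]},
  ],
)

```text
clock: 5.48
eef_pos: [580.1, 144.5, 239.7]
eef_rot: [-3.14, 0.002, 1.085]
wrist_force: [0.3, 0.6, -1.8]
finger_gap: 13.9
```

Emit:
arm_command(
  deltas=[
    {"xyz": [-0.004, -0.02, 0], "turn": [0, 0, -0.05]},
    {"xyz": [-0.007, -0.037, 0], "turn": [0, 0, -0.08]},
    {"xyz": [-0.007, -0.037, 0], "turn": [0, 0, -0.08]},
    {"xyz": [-0.007, -0.037, 0], "turn": [0, 0, -0.09]},
    {"xyz": [-0.007, -0.037, 0], "turn": [0, 0, -0.09]},
    {"xyz": [-0.007, -0.037, 0], "turn": [0, 0, -0.09]},
    {"xyz": [-0.007, -0.037, 0], "turn": [0, 0, -0.09]},
    {"xyz": [-0.007, -0.037, 0], "turn": [0, 0, -0.08]},
    {"xyz": [-0.007, -0.033, 0], "turn": [0, 0, -0.07]},
    {"xyz": [-0.005, -0.02, 0], "turn": [0, 0, -0.053]},
    {"xyz": [0, 0, 0], "turn": [0, 0, 0]},
    {"xyz": [0, 0, 0], "turn": [0, 0, 0]},
  ],
)

```text
clock: 6.98
eef_pos: [515.6, -186.8, 241.3]
eef_rot: [-3.141, 0.0, 0.313]
wrist_force: [-0.1, -0.3, -1.4]
finger_gap: 14.2
```

Run:
```python
from h import *
from cell import read_state
s=snap("side","s4");t=snap("top","t4")
crop(s,320,130,110,120,6,"s4"); crop(t,340,220,110,110,5,"t4")
r=read_state();print(r["clock"],r["eef_pos"],r["eef_rot"],r["wrist_force"])
r=read_state();print(r["clock"],r["eef_pos"],r["eef_rot"],r["wrist_force"],r["moment"])
```

```text
7.075 [ 515.72376292 -186.56212837  241.39477451] [-3.14141812e+00  2.60977052e-05  3.13246347e-01] [-0.49621398  0.29510288 -1.94210816]
7.075 [ 515.72376292 -186.56212837  241.39477451] [-3.14141812e+00  2.60977052e-05  3.13246347e-01] [-0.49621398  0.29510288 -1.94210816] [ 0.01396172  0.00210717 -0.04657002]
```

View pics/s4.png

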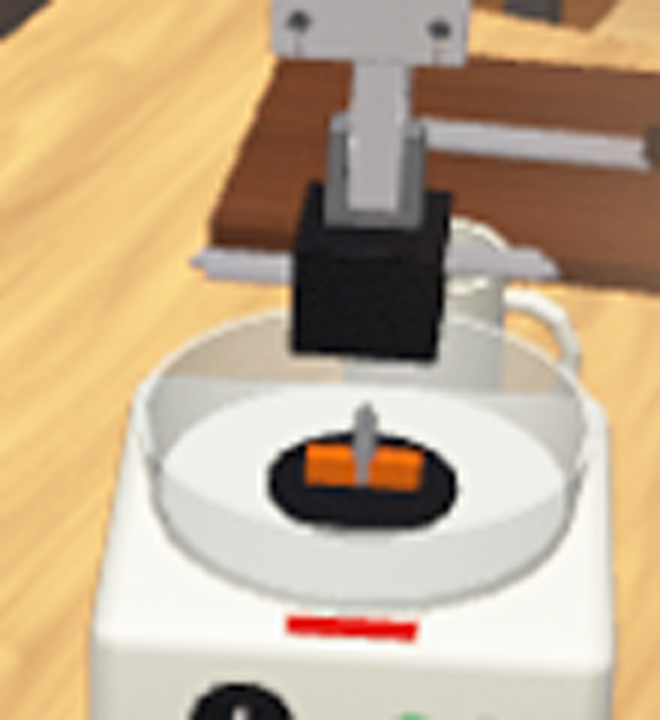

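View pics/t4.png

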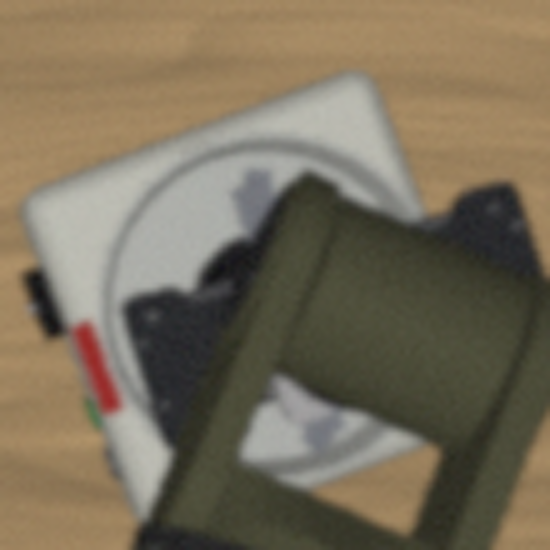

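The blade hangs over the pin at the right height. In the side crop the hub bottom edge runs from (290,355) to (437,360) and the pin tip is at (365,405). I'll fit the blade pose in the held state.

```bash
cat > f4.py <<'E'
from fit import *
A=np.array
s4=ld("s4");t4=ld("t4")
S=lambda u,v:o((u,v),320,130,6); T=lambda u,v:o((u,v),340,220,5)
zb=241.0-62
p0=[515.5,-187,.312]
for x in(28,-28):
  for y in(28,-28):
    for z in(0,46): print((x,y,z),((proj(s4,Rz(p0[2])@A([x,y,z+zb])+[p0[0],p0[1],0])[0]-[320,130]+.5)*6-.5).round())
for x,z in((70,20),(70,32),(-70,20),(-70,32)):
    P=Rz(p0[2])@A([x,0,z+zb])+[p0[0],p0[1],0]
    print(x,z,((proj(s4,P)[0]-[320,130]+.5)*6-.5).round(),((proj(t4,P)[0]-[340,220]+.5)*5-.5).round())
E
python3 f4.py
python3 - <<'E'
from h import *
s=ld("s4"); crop(s,348,150,70,62,11,"s4b")
t=ld("t4"); crop(t,375,245,50,70,8,"t4b")
E
```

```text
(28, 28, 0) [288. 357.]
(28, 28, 46) [292. 250.]
(28, -28, 0) [304. 287.]
(28, -28, 46) [308. 182.]
(-28, 28, 0) [435. 368.]
(-28, 28, 46) [442. 260.]
(-28, -28, 0) [447. 297.]
(-28, -28, 46) [454. 192.]
70 20 [189. 268.] [243. 173.]
70 32 [190. 240.] [246. 172.]
-70 20 [555. 294.] [331. 447.]
-70 32 [558. 266.] [335. 449.]
```

View pics/s4b.png

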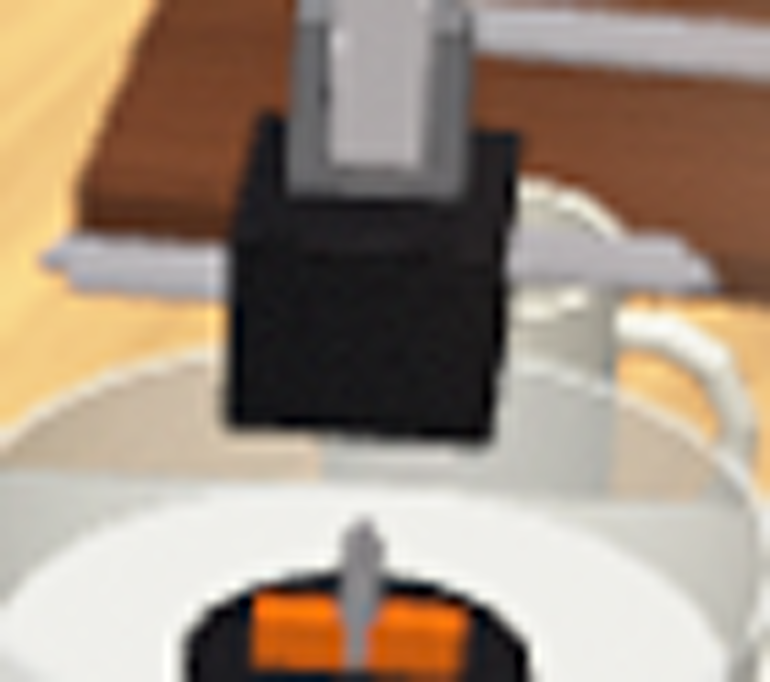

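View pics/t4b.png

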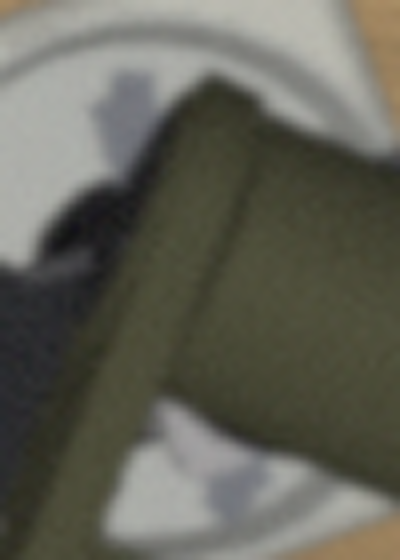

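```bash
cat > f5.py <<'E'
from fit import *
from f3 import f as fm
A=np.array
s4=ld("s4")
S=lambda u,v:o((u,v),348,150,11)
for zb in(178.5,179.5):
  ob=[(s4,A([28,28,zb]),S(230,430)),(s4,A([-28,28,zb]),S(490,440)),(s4,A([-28,-28,zb+46]),S(520,133)),(s4,A([28,-28,zb+46]),S(262,114)),
   (s4,A([18,7,zb+46]),S(288,192)),(s4,A([-18,7,zb+46]),S(470,200)),(s4,A([70,0,zb+26]),S(50,260)),(s4,A([-70,0,zb+26]),S(710,275))]
  fit(ob,[515.5,-187,.312],f"zb{zb}")
print(onz(s4,S(365,520),145))
print(onz(s4,o((380,128),360,190,18),145))
E
python3 f5.py
```

```text
zb178.5 [ 5.16052e+02 -1.89929e+02  3.60000e-01] 20.63
[[-0.1, 0.3], [1.0, 0.7], [0.1, -0.8], [-0.8, -0.2], [0.3, -0.1], [-0.3, -0.0], [-0.8, -1.0], [0.5, 0.6]]
zb179.5 [ 5.15363e+02 -1.88200e+02  3.60000e-01] 20.65
[[-0.1, 0.3], [1.0, 0.7], [0.1, -0.8], [-0.8, -0.2], [0.3, -0.1], [-0.3, -0.0], [-0.8, -1.0], [0.6, 0.6]]
[ 514.4733163  -186.88393417  145.        ]
[ 514.98567662 -187.55097361  145.        ]
```

Blade and pin agree to about 1 mm in the side view. I'll lower until the underside is just above where the bore starts.

Emit:
arm_command(
  deltas=[
    {"xyz": [0, -0.0005, -0.012], "turn": [0, 0, 0]},
    {"xyz": [0, 0, -0.012], "turn": [0, 0, 0]},
    {"xyz": [0, 0, -0.01], "turn": [0, 0, 0]},
    {"xyz": [0, 0, -0.006], "turn": [0, 0, 0]},
    {"xyz": [0, 0, -0.003], "turn": [0, 0, 0]},
    {"xyz": [0, 0, 0], "turn": [0, 0, 0]},
    {"xyz": [0, 0, 0], "turn": [0, 0, 0]},
  ],
)

```text
clock: 7.95
eef_pos: [515.7, -188.0, 198.8]
eef_rot: [3.141, -0.0, 0.312]
wrist_force: [-0.6, 0.6, -2.3]
finger_gap: 13.6
```

Run:
```python
from h import *
from cell import read_state
s=snap("side","s5")
crop(s,340,150,80,80,7,"s5")
r=read_state();print(r["clock"],r["eef_pos"],r["eef_rot"],r["wrist_force"],r["moment"])
```

```text
8.0 [ 515.65648343 -187.93550148  198.77206354] [ 3.14123509e+00 -4.15731765e-04  3.11749894e-01] [-0.10421764 -0.00378582 -1.32559439] [ 0.01584239  0.00978353 -0.01368672]
```

View pics/s5.png

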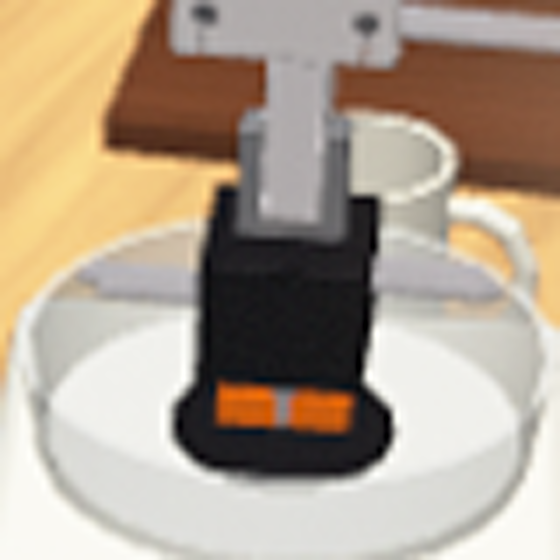

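The pin tip is inside the slot mouth. The hub bottom, at columns 200–368, is centred on the bar at column 285. The next 6 mm go slowly.

Emit:
arm_command(
  deltas=[
    {"xyz": [0, 0, -0.002], "turn": [0, 0, 0]},
    {"xyz": [0, 0, -0.002], "turn": [0, 0, 0]},
    {"xyz": [0, 0, -0.0015], "turn": [0, 0, 0]},
    {"xyz": [0, 0, 0], "turn": [0, 0, 0]},
  ],
)

```text
clock: 8.5
eef_pos: [515.5, -187.9, 192.8]
eef_rot: [-3.141, 0.0, 0.312]
wrist_force: [0.8, -0.2, -1.6]
finger_gap: 13.8
```

Emit:
arm_command(
  deltas=[
    {"xyz": [0, 0, -0.0015], "turn": [0, 0, 0]},
    {"xyz": [0, 0, -0.0015], "turn": [0, 0, 0]},
    {"xyz": [0, 0, 0], "turn": [0, 0, 0]},
  ],
)

```text
clock: 8.88
eef_pos: [515.5, -187.9, 189.8]
eef_rot: [-3.141, 0.0, 0.312]
wrist_force: [0.3, -1.3, -2.5]
finger_gap: 13.8
```

Emit:
arm_command(
  deltas=[
    {"xyz": [0, 0, -0.0015], "turn": [0, 0, 0]},
    {"xyz": [0, 0, -0.0015], "turn": [0, 0, 0]},
    {"xyz": [0, 0, 0], "turn": [0, 0, 0]},
  ],
)

```text
clock: 9.25
eef_pos: [515.5, -187.8, 186.8]
eef_rot: [-3.141, 0.0, 0.312]
wrist_force: [-0.4, 1.1, -2.6]
finger_gap: 14.0
```

Run:
```python
from cell import *
r=read_state();print(r["clock"],r["eef_pos"],r["wrist_force"],r["moment"])
```

```text
9.25 [ 515.50737618 -187.84159925  186.78552388] [-0.43959844  1.12956403 -2.57432175] [ 0.03825423 -0.00217681 -0.02455855]
```

The pin is in the bore with no resistance. The bar top comes at about z = 183, so I'll go in millimetre steps.

Emit:
arm_command(
  deltas=[
    {"xyz": [0, 0, -0.001], "turn": [0, 0, 0]},
    {"xyz": [0, 0, -0.001], "turn": [0, 0, 0]},
    {"xyz": [0, 0, -0.001], "turn": [0, 0, 0]},
    {"xyz": [0, 0, 0], "turn": [0, 0, 0]},
  ],
)

```text
clock: 9.75
eef_pos: [515.5, -187.9, 183.9]
eef_rot: [-3.142, 0.0, 0.312]
wrist_force: [0.1, -0.1, -1.9]
finger_gap: 13.8
```

Emit:
arm_command(
  deltas=[
    {"xyz": [0, 0, -0.0005], "turn": [0, 0, 0]},
    {"xyz": [0, 0, -0.0005], "turn": [0, 0, 0]},
    {"xyz": [0, 0, 0], "turn": [0, 0, 0]},
  ],
)

```text
clock: 10.12
eef_pos: [515.6, -187.9, 182.9]
eef_rot: [-3.142, 0.0, 0.312]
wrist_force: [0.3, -0.4, -1.4]
finger_gap: 14.0
```

Emit:
arm_command(
  deltas=[
    {"xyz": [0, 0, -0.0005], "turn": [0, 0, 0]},
    {"xyz": [0, 0, -0.0005], "turn": [0, 0, 0]},
    {"xyz": [0, 0, 0], "turn": [0, 0, 0]},
  ],
)

```text
clock: 10.5
eef_pos: [515.5, -187.9, 181.9]
eef_rot: [-3.141, 0.0, 0.312]
wrist_force: [-0.4, -0.3, -1.7]
finger_gap: 13.8
```

Emit:
arm_command(
  deltas=[
    {"xyz": [0, 0, -0.0005], "turn": [0, 0, 0]},
    {"xyz": [0, 0, -0.0005], "turn": [0, 0, 0]},
    {"xyz": [0, 0, 0], "turn": [0, 0, 0]},
  ],
)

```text
clock: 10.88
eef_pos: [515.5, -187.9, 180.9]
eef_rot: [-3.142, 0.0, 0.312]
wrist_force: [0.5, 0.6, -1.1]
finger_gap: 13.9
```

Emit:
arm_command(
  deltas=[
    {"xyz": [0, 0, -0.0005], "turn": [0, 0, 0]},
    {"xyz": [0, 0, -0.0005], "turn": [0, 0, 0]},
    {"xyz": [0, 0, 0], "turn": [0, 0, 0]},
  ],
)

```text
clock: 11.25
eef_pos: [515.5, -187.9, 179.9]
eef_rot: [-3.142, 0.0, 0.312]
wrist_force: [0.3, 0.2, -1.4]
finger_gap: 13.7
```

Run:
```python
from h import *
from cell import read_state
s=snap("side","s6")
crop(s,340,150,80,80,7,"s6")
r=read_state();print(r["clock"],r["eef_pos"],r["eef_rot"],r["wrist_force"],r["moment"])
```

```text
11.3 [ 515.5398242  -187.85741512  179.92883072] [-3.14154533e+00  4.03732286e-05  3.11838568e-01] [-0.10289202  0.58163756 -1.61588234] [ 0.03939501  0.01329945 -0.03633744]
```

View pics/s6.png

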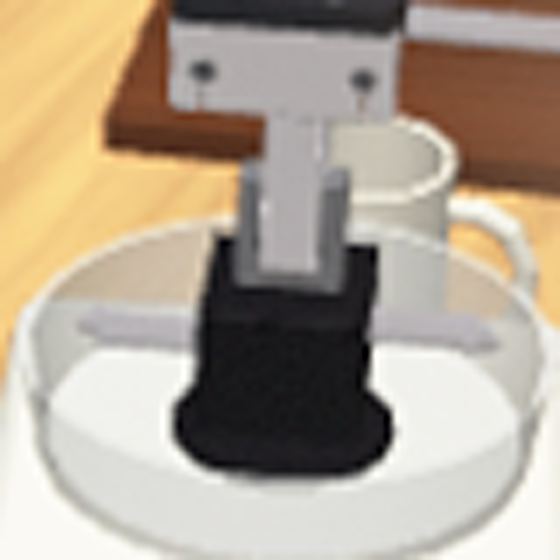

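The orange bar is hidden and there is no reaction force, so the slot seems to be over the bar. I'll carry on gently.

Emit:
arm_command(
  deltas=[
    {"xyz": [0, 0, -0.001], "turn": [0, 0, 0]},
    {"xyz": [0, 0, -0.001], "turn": [0, 0, 0]},
    {"xyz": [0, 0, -0.001], "turn": [0, 0, 0]},
    {"xyz": [0, 0, 0], "turn": [0, 0, 0]},
  ],
)

```text
clock: 11.8
eef_pos: [515.5, -187.9, 176.8]
eef_rot: [-3.141, 0.0, 0.312]
wrist_force: [-0.9, 0.4, -0.5]
finger_gap: 13.7
```

Emit:
arm_command(
  deltas=[
    {"xyz": [0, 0, -0.001], "turn": [0, 0, 0]},
    {"xyz": [0, 0, -0.001], "turn": [0, 0, 0]},
    {"xyz": [0, 0, 0], "turn": [0, 0, 0]},
  ],
)

```text
clock: 12.18
eef_pos: [515.5, -187.9, 174.8]
eef_rot: [-3.142, 0.0, 0.312]
wrist_force: [0.6, -0.2, -1.4]
finger_gap: 14.1
```

Emit:
arm_command(
  deltas=[
    {"xyz": [0, 0, -0.001], "turn": [0, 0, 0]},
    {"xyz": [0, 0, -0.001], "turn": [0, 0, 0]},
    {"xyz": [0, 0, 0], "turn": [0, 0, 0]},
  ],
)

```text
clock: 12.55
eef_pos: [515.5, -187.9, 172.8]
eef_rot: [-3.141, 0.0, 0.312]
wrist_force: [-0.3, 0.2, -1.6]
finger_gap: 13.8
```

Emit:
arm_command(
  deltas=[
    {"xyz": [0, 0, -0.0005], "turn": [0, 0, 0]},
    {"xyz": [0, 0, -0.0005], "turn": [0, 0, 0]},
    {"xyz": [0, 0, 0], "turn": [0, 0, 0]},
  ],
)

```text
clock: 12.92
eef_pos: [515.5, -187.9, 171.9]
eef_rot: [-3.142, 0.0, 0.312]
wrist_force: [0.7, 0.1, -1.3]
finger_gap: 14.1
```

Emit:
arm_command(
  deltas=[
    {"xyz": [0, 0, -0.0005], "turn": [0, 0, 0]},
    {"xyz": [0, 0, -0.0005], "turn": [0, 0, 0]},
    {"xyz": [0, 0, 0], "turn": [0, 0, 0]},
  ],
)

```text
clock: 13.3
eef_pos: [515.5, -187.9, 170.9]
eef_rot: [-3.141, 0.0, 0.312]
wrist_force: [-0.5, -0.7, -1.7]
finger_gap: 13.7
```

Emit:
arm_command(
  deltas=[
    {"xyz": [0, 0, -0.0004], "turn": [0, 0, 0]},
    {"xyz": [0, 0, 0], "turn": [0, 0, 0]},
  ],
)

```text
clock: 13.55
eef_pos: [515.5, -187.9, 170.5]
eef_rot: [-3.142, 0.0, 0.312]
wrist_force: [-0.6, 0.5, -1.4]
finger_gap: 13.7
```

Run:
```python
from h import *
from cell import read_state
s=snap("side","s7")
crop(s,340,150,80,80,7,"s7")
r=read_state();print(r["clock"],r["eef_pos"],r["eef_rot"],r["wrist_force"],r["moment"])
```

```text
13.6 [ 515.56329445 -187.89028908  170.56735418] [ 3.14153847e+00 -4.20347607e-05  3.11823111e-01] [-0.06327828  0.95203769 -0.83254089] [-0.01724018 -0.00919452  0.00839037]
```

View pics/s7.png

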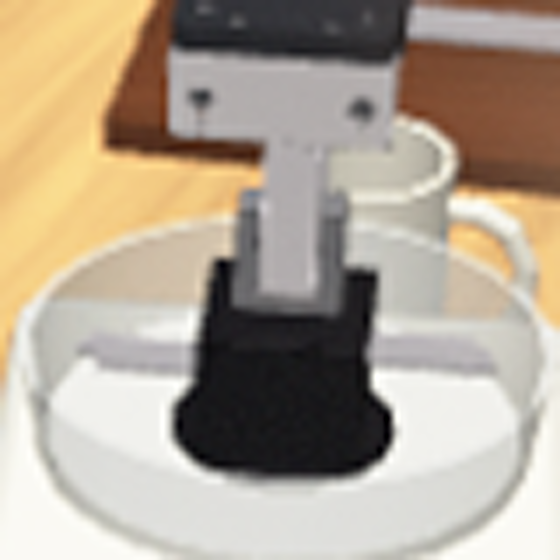

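Emit:
arm_command(
  deltas=[
    {"xyz": [0, 0, -0.0004], "turn": [0, 0, 0]},
    {"xyz": [0, 0, -0.0003], "turn": [0, 0, 0]},
    {"xyz": [0, 0, 0], "turn": [0, 0, 0]},
  ],
)

```text
clock: 13.98
eef_pos: [515.6, -187.9, 170.2]
eef_rot: [3.141, -0.0, 0.312]
wrist_force: [-1.2, 1.0, 4.0]
finger_gap: 14.1
```

Contact, with about +5 N over the baseline at TCP z = 170.2. That is the fully-home height; stopped on the bar it would be about 12 mm higher. Releasing.

Emit:
arm_command(
  deltas=[
    {"xyz": [0, 0, 0.0003], "turn": [0, 0, 0]},
    {"xyz": [0, 0, 0], "turn": [0, 0, 0]},
    {"xyz": [0, 0, 0], "turn": [0, 0, 0]},
    {"xyz": [0, 0, 0], "turn": [0, 0, 0]},
    {"xyz": [0, 0, 0], "turn": [0, 0, 0]},
    {"xyz": [0, 0, 0], "turn": [0, 0, 0]},
    {"xyz": [0, 0, 0], "turn": [0, 0, 0]},
    {"xyz": [0, 0, 0], "turn": [0, 0, 0]},
  ],
  gripper=0,
)

```text
clock: 14.98
eef_pos: [515.6, -187.9, 170.2]
eef_rot: [-3.142, -0.0, 0.312]
wrist_force: [-0.4, -0.2, -0.4]
finger_gap: 90.6
```

Run:
```python
from h import *
from cell import read_state
s=snap("side","s8")
crop(s,320,110,110,130,5,"s8")
r=read_state();print(r["clock"],r["eef_pos"],r["finger_gap"],r["wrist_force"],r["moment"])
```

```text
15.025 [ 515.5394053  -187.89050413  170.13838413] 92.79472223584082 [ 0.33593237 -0.41878634  0.96173489] [ 0.00506474  0.05182656 -0.01140919]
```

View pics/s8.png

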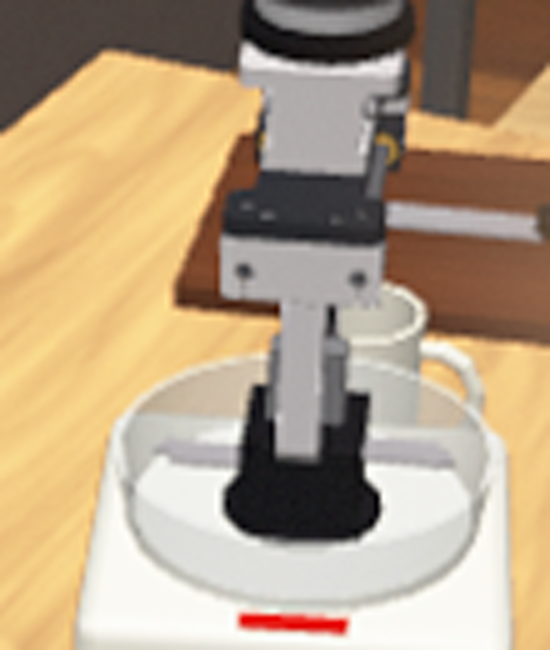

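The fingers are open on both sides and the blade is standing on its own. I'll lift straight up, then back away toward the base so both cameras see the blade.

Emit:
arm_command(
  deltas=[
    {"xyz": [0, 0, 0.01], "turn": [0, 0, 0]},
    {"xyz": [0, 0, 0.03], "turn": [0, 0, 0]},
    {"xyz": [0, 0, 0.04], "turn": [0, 0, 0]},
    {"xyz": [0, 0, 0.04], "turn": [0, 0, 0]},
    {"xyz": [-0.02, -0.03, 0.02], "turn": [0, 0, 0]},
    {"xyz": [-0.03, -0.05, 0], "turn": [0, 0, 0]},
    {"xyz": [-0.03, -0.05, 0], "turn": [0, 0, 0]},
    {"xyz": [-0.03, -0.05, 0], "turn": [0, 0, 0]},
    {"xyz": [-0.02, -0.04, 0], "turn": [0, 0, 0]},
    {"xyz": [-0.01, -0.02, 0], "turn": [0, 0, 0]},
    {"xyz": [0, 0, 0], "turn": [0, 0, 0]},
    {"xyz": [0, 0, 0], "turn": [0, 0, 0]},
  ],
)

```text
clock: 16.52
eef_pos: [376.2, -427.0, 310.4]
eef_rot: [3.142, -0.0, 0.313]
wrist_force: [0.1, -0.7, -0.5]
finger_gap: 93.8
```

Run:
```python
from h import *
from cell import read_state
s=snap("side","s9");t=snap("top","t9")
a=cv2.resize(s["color"][160:250,330:430,::-1],None,fx=6,fy=6,interpolation=cv2.INTER_CUBIC); cv2.imwrite("pics/s9.png",a)
crop(t,340,230,100,100,6,"t9"); cv2.imwrite("pics/t9f.png",t["color"][:,:,::-1])
r=read_state();print(r["clock"],r["eef_pos"],r["finger_gap"],r["wrist_force"])
```

```text
16.625 [ 376.33077669 -426.87502166  310.42018209] 93.93190558632882 [ 0.07878955 -0.12452703 -0.34794518]
```

View pics/s9.png

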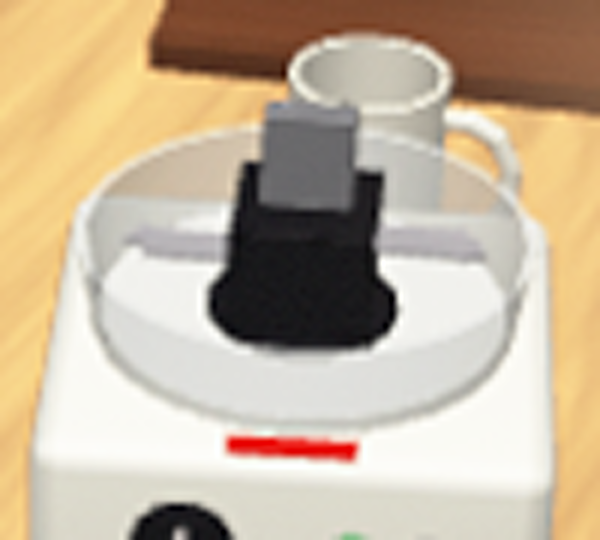

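View pics/t9.png

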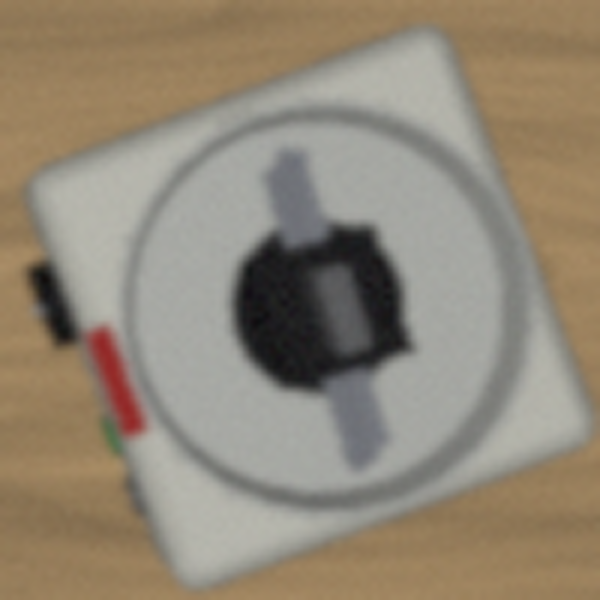

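View pics/t9f.png

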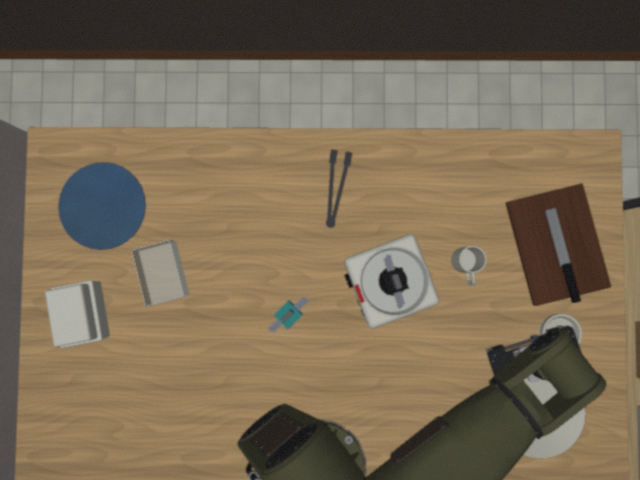

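The top view shows the blade centred and upright, and the jug, tub and tongs unmoved. I'll check the seated height from the side view.

Run:
```python
from fit import *
s9=ld("s9");A=np.array
for h in(0,2.5,12):
  print(h,[((proj(s9,Rz(.312)@A([x,y,z+109+h])+[515.4,-187.8,0])[0]-[330,160]+.5)*6-.5).round().tolist() for x,y,z in((18,7,46),(-18,7,46),(28,-28,46),(-28,-28,46),(18,-7,86),(-18,-7,86))])
```

```text
0 [[259.0, 205.0], [352.0, 212.0], [243.0, 159.0], [385.0, 170.0], [266.0, 97.0], [360.0, 104.0]]
2.5 [[259.0, 199.0], [352.0, 207.0], [243.0, 154.0], [385.0, 164.0], [267.0, 91.0], [360.0, 98.0]]
12 [[260.0, 178.0], [353.0, 185.0], [244.0, 133.0], [386.0, 143.0], [268.0, 69.0], [362.0, 76.0]]
```

The observed corners, (258,205), (355,210), (243,163), (383,172) and (266,100), match the fully-home prediction.

```bash
python3 -c "
from cell import *
print(sign_off())"
```

```text
the job is handed in; nothing more can be done
None
```

The blade is on the spindle with its hub fully home on the flange, and I handed the job in at about 16.6 s on the robot clock. The hand-in reports no verdict.

- **What I did:** I found the blade and drive bar in both cameras and gripped the black blade by its bar. I turned it to the bar's measured angle, about 17.9° from the world x axis, and lowered it over the pin in 0.3–2 mm steps. The slot went over the bar at that first angle, so I never had to search by turning. I stopped at about 5 N of contact, opened the fingers and backed away.
- **Seated height:** The blade corners in the last side picture match the fully-home prediction to within about 4 pixels at 6× zoom, under 2 mm. A hub stopped on the bar would be off by about 27.
- **Position:** By eye in the last top picture, the blade is upright and centred, and the jug, tub, tongs and turquoise look-alike have not moved. I did not measure its distance from the axis or its tilt after release.
- **Robot:** The gripper is open and clear of everything, with only sensor noise in the wrist force.
- **Problems:** One move call was refused for a badly formed row, so nothing moved and I sent it again. The blade angle measured while it was held read about 3° higher than the gripper angle. I put this down to treating both wings as one height, and the fit went in without resistance.

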